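Rinse a capsule coffee machine on its spring-return dial

ROBOT

A 7-joint arm with a two-finger parallel gripper is mounted at the origin on the work surface. World frame = base frame: x ahead of the robot, y to its left, z up, the work surface at z = 0. Lengths are in mm, angles in rad, forces in N, time in s.
With the tool pointing down it reaches from about 400 to 875 mm from the base axis. Payload 4.4 kg.
Tool frame: the origin (TCP) lies between the finger pads; the fingertips stand 11 mm ahead of it and the grasp point (between the pads) lies 8 mm behind it; y points along the fingers, x is the direction in which the jaws open and shut, and the axes are right-handed (so a half turn about y gives the same grasp; the last joint's range is limited). The gripper opens to 85 mm and grips with 20 to 120 N. Pads are 22 mm wide; open, the fingers measure 114 mm over their backs; the gripper's body (76 mm by 85 mm) begins 54 mm behind the grasp point. The pads swing forward as they close: fully open they stand 13 mm farther back than shut.
Start: joints at [1.087, 0.628, 0.038, 1.517, -0.027, 0.996, -0.02], TCP at [263.766, -594.092, 242.313] pointing down, gripper open.
Joint ranges: [-3.06, 3.06], [-0.37, 2.12], [-1.25, 1.32], [0.18, 2.47], [-1.1, 4.24], [0.23, 1.98], [-2.94, 2.94]. Speed limits (rad/s): [2.57, 2.57, 3.14, 3.14, 3.14, 3.14, 3.14].

INTERFACE

Orientations are given as [roll, pitch, yaw] about the fixed x, y, z axes, in that order (R = Rz(yaw) Ry(pitch) Rx(roll)).
In Python, from cell import * gives the robot as it stands.
- The arm moves only by the shell command python3 -m jog 'ROWS'. ROWS is JSON, a list of rows, each an object of numbers: "x", "y", "z": the shift along the tool's x, y, z in mm; "ax", "ay", "az": the turn, a rotation vector about the tool's x, y, z in rad; "grip": the finger opening in mm, from 0 to 85.4. In form: [{"x": .., "y": .., "z": .., "ax": .., "ay": .., "az": .., "grip": ..}, ...]. A call has 1 to 5 rows; each row is the pose to reach, as a shift and turn from the pose commanded when the call began, along the tool's axes at that moment; what a row does not reach only later rows make up. A row lasts 1/10 s, in which the tool goes at most 50 mm and 8.59 degrees, less where a joint would pass 70% of its speed; a pose out of reach is approached as far as the arm can. A call with a gripper value outside its range is refused whole. The fingers move at their own pace and stop on an object; the grip force is fixed at half the most. Time passes only in rows, so rows that repeat a pose let the fingers close. It gives the time, the measured TCP pose, the force and the opening at its end, in the units of the state.
- read_state(): the state, without advancing time (a new reading comes with each control period).
- get_image(name): name is "side" or "top" or "wrist"; returns a dict with "color" (420x560x3 uint8, red, green, blue), "vfov" (degrees; the focal length in pixels is half the picture's height over the tangent of half this angle, whatever the lens; pixels are square), "cx", "cy" (the principal point, pixels), "camera_from_world" (4x4, takes a point from world to camera coordinates). Camera axes: x right, y down, z forward; pixel columns grow to the right and rows downward; lengths in mm; the calibration is good to about 2 mm. The wrist camera is an equidistant fisheye: a pixel r from the principal point sees the ray r / f radians off the axis. A picture is of the moment at which its call begins. There is no depth.
- finish_job(): hands the job in, once; it reports no verdict.
The state is a dict: "clock": time; "qpos": joint angles; "qd": joint speeds; "tau": joint torques, N m; "eef_pos": TCP position; "tool_rot": TCP orientation; "force": force on the tool from outside, world axes, zero at the start; "torque": the same for the moment, N m; "width": finger opening in mm.
Only numpy, scipy, OpenCV 4.12 (cv2) and the standard library are available. Lean on these libraries where they do the work, as an engineer would, in place of code of your own. Each camera call takes 0.05 s, during which the arm holds its last target.

TASK

The coffee machine has just been refilled and is to be rinsed into the cup that stands under its spout. Press the lid of the water tank and the flap over the capsule slot down until both are fully home, and only then turn the spring-return dial on top clockwise past its first two clicks to the third, the rinse position. The pump runs only while the dial is held there, so finish with the gripper still holding the dial at the third click, and leave the cup and the other things on the worktop where they are.

Things in the scene. Friction and masses are not known exactly. Their poses are not given: they have to be found in the camera images.
- machine: Black capsule coffee machine fixed to the worktop, 310 (x) x 130 (y) x 225 mm high. Origin: centre of its underside; z up, -x to its front (spout, drip tray; roughly towards the robot), +x to its back (water tank). Flat deck 225 mm up; on its centre line, front to back: capsule flap (x -136 to -62), dial (axis at x +12), tank lid (x +66 to +155). Nothing else is on the deck.
- tank_lid (a joint): How far the grey tank lid stands proud of the tank, m. 0 = fully home. It slides straight down in a tight gasket (about 6 N to move, solid stop at 0) and stays where it is pushed; it starts 6 to 11 mm proud.
- tank_lid_top (a point): Centre of the upper face of the tank lid, a flat grey plate 89 (x) x 118 (y) x 8 mm with an 8 mm high rib across it near its back edge, 36 mm behind the centre. Moves with the lid; 221 mm above the worktop when home. At machine x +110.5 mm, y 0. Axes as the machine's.
- flap (a joint): Opening angle of the grey flap over the capsule slot, rad. 0 = shut, flush with the deck (solid stop). Stiff hinge (0.2 N m) along the machine's y at its back edge (machine x -62 mm, z 225 mm), so the front lip stands up; it stays where it is left; it starts 0.18 to 0.40 rad open.
- flap_press (a point): Point on the upper face of the flap (74 x 92 x 7 mm), on the centre line, 55 mm in front of the hinge (machine x -117 mm when shut) and 19 mm behind the front lip: where to push down. Moves with the flap; 225 mm above the worktop when shut.
- dial (a joint): Dial angle, rad: 0 = home, growing clockwise seen from above. Clicks at 0.35, 0.70 and 1.05 (slight dips in the torque, too weak to keep it there), solid stop at 1.15. Its spring always turns it home when let go: about 0.07 N m at home to 0.12 at the third click; the clicks add or take up to 0.03.
- dial_bar: The dial: grey round skirt 52 mm across, 5 mm high, carrying an upright grip bar 46 long x 14 thick, from 5 to 32 mm above the deck. Origin: on the vertical axis through its middle, at deck height (225 mm). x along the bar, white pointer line on its -x half. At home the bar lies along the machine's x, pointer to the front; a dot on the deck marks home, three growing marks the clicks.
- dial_grip (a point): Middle of the grip bar 27 mm above the deck, on the dial's axis (252 mm above the worktop); the bar's top is 5 mm higher. x along the bar, y across its 14 mm thickness, z up.
- cup: White espresso cup, 62 mm across, 58 mm high, handle at its +y, standing on the drip tray (33 mm above the worktop) under the spout. Origin: centre of its foot. Leave it there.
- mug: Blue mug, 82 mm across, 95 mm high, beside the machine; origin under its centre. Bystander.
- sugar_jar: Glass jar, 72 mm across, 110 mm high; origin under its centre. Bystander.
- milk_jug: Steel jug with handle, 76 mm across, 85 mm high; origin under its centre. Bystander.
- capsule0: Brass-coloured coffee capsule standing on its rim, 37 mm across, 29 mm high; origin under its centre. Bystander.
- capsule1: Green capsule, same size. Bystander.
- capsule2: Blue capsule, same size. Bystander.
- spoon: Steel spoon lying on the worktop, 140 mm long; origin under its middle. Bystander.

How it is judged:
By the outcome, as a careful person would: the job done as asked, in the order asked, and still so for the second after the job is handed in, while the arm keeps its last pose, push and grip.
It also fails if it takes over 48 s, if anything falls off the work surface, if the arm or the gripper's body presses on something with over 40 N, if the wrist force passes 120 N, or if a joint passes its speed limit or range.

## Working session

There is one attempt and no reset: what is moved stays moved. The work goes in short steps, Python scripts to look and compute and a shell command to move; the robot and the scene stay as the last step left them, time stands still between calls to the robot, and variables do not carry over. Pictures are saved under pics/ and viewed, and the job is handed in when it is done.

```bash
ls; mkdir -p pics; python3 - <<'E'
from cell import *
import cv2
print(read_state())
for n in ("side","top","wrist"):
    d=get_image(n); cv2.imwrite(f"pics/a_{n}.png",d["color"][:,:,::-1])
    print(n,d["vfov"],d["cx"],d["cy"],d["camera_from_world"].round(3).tolist() if hasattr(d["camera_from_world"],'round') else d["camera_from_world"])
E
```

```text
pics
{'clock': 0.0, 'qpos': array([ 1.08721979,  0.62934007,  0.03844704,  1.51835262, -0.02702025,
        0.9963299 , -0.02003573]), 'qd': array([ 0.00057654,  0.0001205 ,  0.00138454, -0.00126822,  0.00153803,
        0.00060359, -0.0003118 ]), 'tau': array([-2.01298739e-03, -5.63400507e+01,  1.22574862e+00, -1.93448067e+01,
        1.09590791e-02,  1.05673779e-02,  1.83137286e-05]), 'eef_pos': array([ 263.50748885, -593.52849645,  241.39801881]), 'tool_rot': array([-1.57080726,  0.00191193, -1.15307032]), 'force': array([-0.15386163,  0.05047989, -0.67052263]), 'torque': array([-0.02761381,  0.0307814 ,  0.00643384]), 'width': 85.38194630752939}
side 46.30546983026873 280.81139573745196 205.4799416668586 [[0.168, -0.986, 0.006, 26.581], [-0.732, -0.129, -0.669, 550.507], [0.66, 0.108, -0.743, 914.509], [0.0, 0.0, 0.0, 1.0]]
top 55.54241190715423 271.6007738376688 212.08420608677952 [[-0.029, -0.999, -0.017, 143.326], [-0.99, 0.032, -0.14, 576.084], [0.14, 0.013, -0.99, 1150.073], [0.0, 0.0, 0.0, 1.0]]
wrist 65.70646984690485 279.85852735605914 204.96793925504454 [[0.406, -0.914, -0.003, -648.322], [-0.868, -0.387, 0.311, -40.418], [-0.285, -0.124, -0.95, 380.495], [0.0, 0.0, 0.0, 1.0]]
```

View pics/a_side.png

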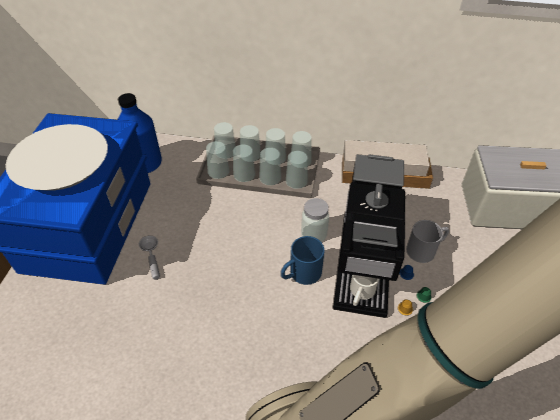

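View pics/a_top.png

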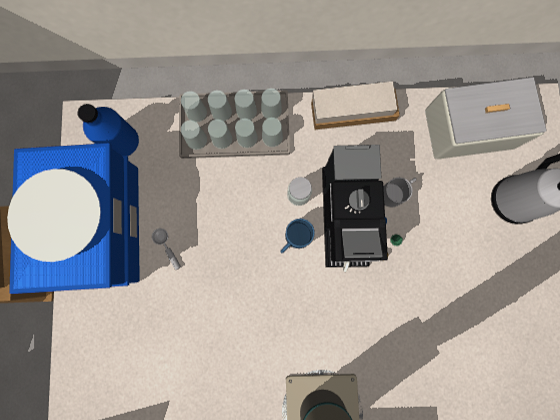

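View pics/a_wrist.png

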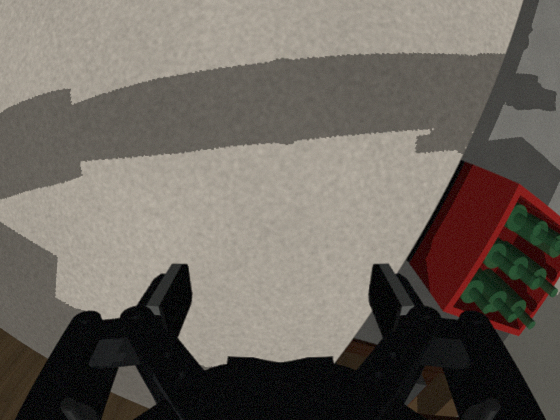

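```bash
python3 - <<'E'
import cv2
a=cv2.imread("pics/a_side.png")[140:320,290:450]; cv2.imwrite("pics/b_side.png",cv2.resize(a,None,fx=3.3,fy=3.3,interpolation=cv2.INTER_CUBIC))
a=cv2.imread("pics/a_top.png")[135:280,290:430]; cv2.imwrite("pics/b_top.png",cv2.resize(a,None,fx=4,fy=4,interpolation=cv2.INTER_CUBIC))
E
```

```text
(no output)
```

View pics/b_side.png

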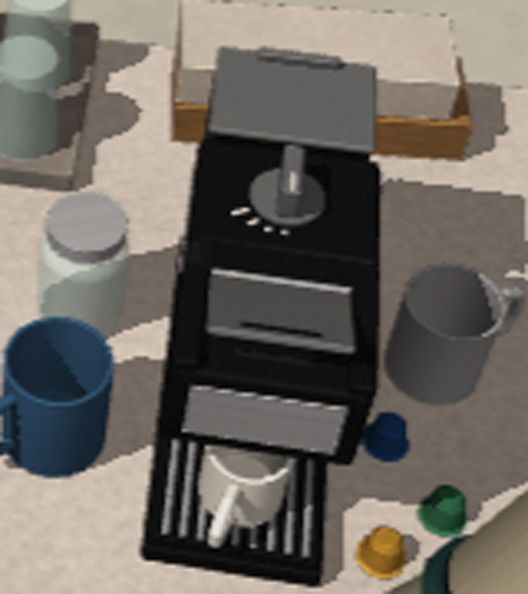

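View pics/b_top.png

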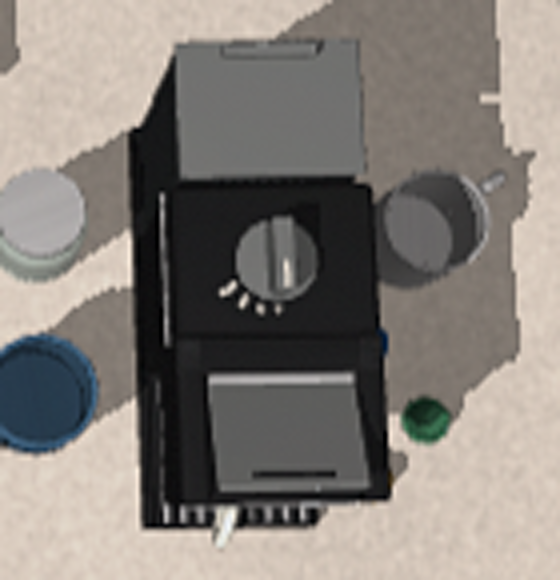

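```bash
cat > h.py <<'E'
import numpy as np
from cell import *
def proj(d,P):
    P=np.atleast_2d(P); T=np.asarray(d["camera_from_world"]); c=P@T[:3,:3].T+T[:3,3]
    f=210/np.tan(np.radians(d["vfov"])/2)
    return np.c_[d["cx"]+f*c[:,0]/c[:,2], d["cy"]+f*c[:,1]/c[:,2]]
def projw(d,P):
    P=np.atleast_2d(P); T=np.asarray(d["camera_from_world"]); c=P@T[:3,:3].T+T[:3,3]
    f=210/np.tan(np.radians(d["vfov"])/2); n=np.hypot(c[:,0],c[:,1]); th=np.arctan2(n,c[:,2])
    return np.c_[d["cx"]+f*th*c[:,0]/n, d["cy"]+f*th*c[:,1]/n]
def M(p,Q):
    x,y,a=p; Q=np.atleast_2d(Q); c,s=np.cos(a),np.sin(a)
    return np.c_[x+c*Q[:,0]-s*Q[:,1], y+s*Q[:,0]+c*Q[:,1], Q[:,2]]
E
python3 - <<'E'
from h import *
from scipy.optimize import least_squares
S=get_image("side");T=get_image("top")
s=lambda u,v:(290+(u+.5)/3.3-.5,140+(v+.5)/3.3-.5)
t=lambda u,v:(290+(u+.5)/4-.5,135+(v+.5)/4-.5)
obs=[("d",s(287,195),t(276,258)),("hl",s(212,272),t(209,378)),("hr",s(350,292),t(353,378)),
("bl",s(218,50),t(176,44)),("br",s(376,68),t(360,40)),("fr",s(374,152),t(364,178)),("fl",s(209,130),t(178,178)),
("ll",s(207,330),t(222,493)),("lr",s(353,352),t(370,488)),("tl",s(145,556),t(143,526)),("tr",s(321,582),None)]
def pts(q):
    x,y,a,p,th,dz=q
    L=221+p; lx=-62-74*np.cos(th); lz=225+74*np.sin(th)
    Q=dict(d=(12,0,230),hl=(-62,46,225),hr=(-62,-46,225),bl=(155,59,L),br=(155,-59,L),fr=(66,-59,L),fl=(66,59,L),ll=(lx,46,lz),lr=(lx,-46,lz),tl=(-155,65,0),tr=(-155,-65,0))
    o={}
    for k,v in Q.items():
        w=M((x,y,a),v)[0]; w[2]+=dz*(v[2]>0); o[k]=w
    return o
def res(q):
    P=pts(q); r=[]
    for k,a,b in obs:
        r+=list(proj(S,P[k])[0]-a)
        if b: r+=list(proj(T,P[k])[0]-b)
    return np.array(r)
r=least_squares(res,[600,-80,0,8,.3,0],loss="soft_l1",x_scale=[10,10,.1,5,.1,5])
print(r.x.round(3)); i=0
R=res(r.x).round(1)
for k,a,b in obs:
    n=4 if b else 2; print(k,R[i:i+n]); i+=n
E
```

```text
[ 5.66755e+02 -9.54420e+01 -1.10000e-02  7.36300e+00  3.35000e-01
  3.20000e-01]
d [ 0.7  0.1 -0.3  0.3]
hl [ 0.3 -0.1 -1.   0.2]
hr [ 1.  -0.2 -0.  -0.6]
bl [ 0.4 -0.3 -1.2 -0.5]
br [ 0.7  0.2 -1.1 -0.6]
fr [ 0.8  0.3 -0.1 -1.1]
fl [ 0.2  0.4 -0.3 -0.1]
ll [ 0.5  0.3 -1.4 -0.7]
lr [ 1.4  0.1 -0.2 -0.2]
tl [-1.3  2.  -1.   1.1]
tr [-0.2  2.9]
```

```bash
cat >> h.py <<'E'
from scipy.spatial.transform import Rotation as Ro
MP=(566.755,-95.442,-.011)
def rel(xyz,yaw,st=None):
    st=st or read_state(); R=Ro.from_euler("xyz",st["tool_rot"]); G=Ro.from_euler("xyz",[-np.pi/2,0,yaw])
    d=R.inv().apply(np.asarray(xyz)-st["eef_pos"]); v=(R.inv()*G).as_rotvec()
    print("t",round(st["clock"],2),"pos",st["eef_pos"].round(1),"rot",st["tool_rot"].round(3),"q",st["qpos"].round(2),"F",st["force"].round(1),"w",round(st["width"],1))
    print("shift",d.round(1),"turn",v.round(3))
if __name__=="__main__":
    import sys; a=[float(v) for v in sys.argv[1:]]
    w=M(MP,(a[0],a[1],a[2]))[0]; print("world",w.round(1)); rel(w,a[3])
E
python3 h.py -117 0 300 1.56
```

```text
world [449.8 -94.2 300. ]
t 0.25 pos [ 263.7 -593.8  241.8] rot [-1.571e+00  1.000e-03 -1.153e+00] q [ 1.09  0.63  0.04  1.52 -0.03  1.   -0.02] F [-0.2  0.7 -0.9] w 85.2
shift [-381.2  -57.8  372.8] turn [-1.000e-03 -2.713e+00 -0.000e+00]
```

```bash
python3 -m jog '[{"x":-40,"y":-40,"z":40,"ay":-0.3,"grip":0},{"x":-80,"y":-58,"z":80,"ay":-0.6,"grip":0},{"x":-120,"y":-58,"z":120,"ay":-0.9,"grip":0},{"x":-160,"y":-58,"z":160,"ay":-1.2,"grip":0},{"x":-160,"y":-58,"z":160,"ay":-1.2,"grip":0}]'; python3 h.py -117 0 300 1.56
```

```text
world [449.8 -94.2 300. ]
t 0.25 pos [ 263.7 -593.8  241.8] rot [-1.571e+00  1.000e-03 -1.153e+00] q [ 1.09  0.63  0.04  1.52 -0.03  1.   -0.02] F [-0.2  0.7 -0.9] w 85.2
shift [-381.2  -57.8  372.8] turn [-1.000e-03 -2.713e+00 -0.000e+00]$[0]: bad value
```

```bash
python3 -m jog '[{"x":-40,"y":-40,"z":40,"ax":0,"ay":-0.3,"az":0,"grip":0},{"x":-80,"y":-58,"z":80,"ax":0,"ay":-0.6,"az":0,"grip":0},{"x":-120,"y":-58,"z":120,"ax":0,"ay":-0.9,"az":0,"grip":0},{"x":-160,"y":-58,"z":160,"ax":0,"ay":-1.2,"az":0,"grip":0},{"x":-160,"y":-58,"z":160,"ax":0,"ay":-1.2,"az":0,"grip":0}]'; python3 h.py -117 0 300 1.56
```

```text
clock: 0.75
eef_pos: [346.1, -380.0, 300.9]
tool_rot: [-1.57, -0.001, -0.395]
force: [0.5, -0.4, 0.6]
width: 12.2
world [449.8 -94.2 300. ]
t 0.75 pos [ 346.1 -380.   300.9] rot [-1.57e+00 -1.00e-03 -3.95e-01] q [ 0.91  0.37 -0.19  1.81  0.08  0.97  0.3 ] F [ 0.5 -0.4  0.6] w 12.2
shift [-14.3   1.  303.7] turn [ 1.000e-03 -1.955e+00  1.000e-03]
```

```bash
python3 -m jog '[{"x":-5,"y":0,"z":50,"ax":0,"ay":-0.15,"az":0,"grip":0},{"x":-8,"y":0,"z":100,"ax":0,"ay":-0.3,"az":0,"grip":0},{"x":-10,"y":0,"z":150,"ax":0,"ay":-0.45,"az":0,"grip":0},{"x":-12,"y":0,"z":200,"ax":0,"ay":-0.6,"az":0,"grip":0},{"x":-14,"y":0,"z":250,"ax":0,"ay":-0.75,"az":0,"grip":0}]'; python3 h.py -117 0 300 1.56
```

```text
clock: 1.25
eef_pos: [430.4, -146.2, 300.7]
tool_rot: [-1.572, -0.001, 0.353]
force: [1.0, -0.3, -0.5]
width: 0.3
world [449.8 -94.2 300. ]
t 1.25 pos [ 430.4 -146.2  300.7] rot [-1.572e+00 -1.000e-03  3.530e-01] q [ 0.61  0.3  -0.45  1.95  0.16  0.93  0.44] F [ 1.  -0.3 -0.5] w 0.3
shift [36.1  0.6 42.1] turn [ 1.000e-03 -1.207e+00 -0.000e+00]
```

```bash
python3 -m jog '[{"x":10,"y":0,"z":10,"ax":0,"ay":-0.15,"az":0,"grip":0},{"x":20,"y":0,"z":20,"ax":0,"ay":-0.3,"az":0,"grip":0},{"x":25,"y":0,"z":30,"ax":0,"ay":-0.45,"az":0,"grip":0},{"x":30,"y":0,"z":35,"ax":0,"ay":-0.6,"az":0,"grip":0},{"x":30,"y":0,"z":35,"ax":0,"ay":-0.75,"az":0,"grip":0}]'; python3 h.py -117 0 300 1.56
```

```text
clock: 1.75
eef_pos: [446.7, -103.6, 300.5]
tool_rot: [-1.571, -0.001, 1.105]
force: [-0.3, -0.8, -0.5]
width: -0.1
world [449.8 -94.2 300. ]
t 1.75 pos [ 446.7 -103.6  300.5] rot [-1.571e+00 -1.000e-03  1.105e+00] q [ 0.65  0.33 -0.64  1.94  0.24  0.95  1.  ] F [-0.3 -0.8 -0.5] w -0.1
shift [9.8 0.5 1.5] turn [ 0.    -0.455  0.   ]
```

```bash
python3 -m jog '[{"x":4,"y":0,"z":1,"ax":0,"ay":-0.15,"az":0,"grip":0},{"x":8,"y":0,"z":1.5,"ax":0,"ay":-0.3,"az":0,"grip":0},{"x":10,"y":0,"z":1.5,"ax":0,"ay":-0.455,"az":0,"grip":0},{"x":10,"y":0,"z":1.5,"ax":0,"ay":-0.455,"az":0,"grip":0}]'; python3 h.py -117 0 260 1.56
python3 - <<'E'
from h import *; import cv2
for n in ("wrist","side"):
    d=get_image(n); im=d["color"][:,:,::-1].copy()
    f=projw if n=="wrist" else proj
    for q in [(12,0,257),(-62,46,225),(-62,-46,225),(66,59,228),(66,-59,228),(155,-59,228),(155,59,228),(-62-74*.944,46,249.3),(-62-74*.944,-46,249.3)]:
        p=f(d,M(MP,q))[0]; print(q,p.round(0)); cv2.circle(im,tuple(int(v) for v in p.round()),2,(0,0,255),-1)
    cv2.imwrite(f"pics/c_{n}.png",im)
E
```

```text
clock: 2.15
eef_pos: [449.7, -95.0, 300.3]
tool_rot: [-1.571, -0.0, 1.553]
force: [-0.2, -0.4, -0.6]
width: -0.0
world [449.8 -94.2 260. ]
t 2.15 pos [449.7 -95.  300.3] rot [-1.571 -0.     1.553] q [ 0.71  0.36 -0.75  1.93  0.29  0.97  1.37] F [-0.2 -0.4 -0.6] w -0.0
shift [ 0.9 40.3 -0.1] turn [ 0.    -0.007  0.   ]
(12, 0, 257) [281. 387.]
(-62, 46, 225) [341. 289.]
(-62, -46, 225) [220. 290.]
(66, 59, 228) [342. 396.]
(66, -59, 228) [221. 397.]
(155, -59, 228) [230. 441.]
(155, 59, 228) [333. 441.]
(-131.856, 46, 249.3) [356. 213.]
(-131.856, -46, 249.3) [204. 214.]
(12, 0, 257) [379. 191.]
(-62, 46, 225) [354. 222.]
(-62, -46, 225) [397. 228.]
(66, 59, 228) [353. 180.]
(66, -59, 228) [404. 186.]
(155, -59, 228) [404. 161.]
(155, 59, 228) [356. 155.]
(-131.856, 46, 249.3) [353. 240.]
(-131.856, -46, 249.3) [398. 247.]
```

View pics/c_wrist.png

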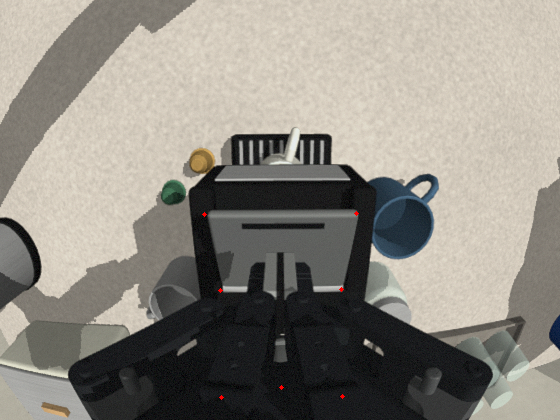

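View pics/c_side.png

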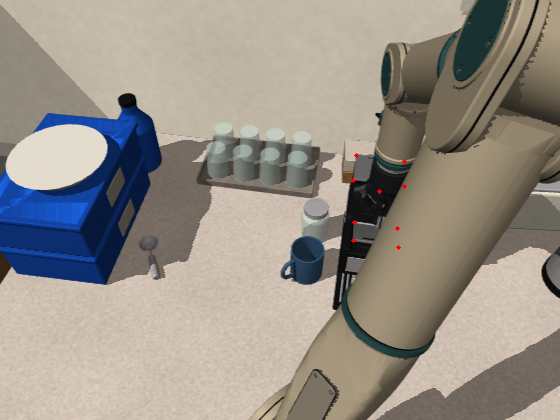

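```bash
python3 -m jog '[{"x":0,"y":20,"z":0,"ax":0,"ay":0,"az":0,"grip":0},{"x":0,"y":38,"z":0,"ax":0,"ay":0,"az":0,"grip":0},{"x":0,"y":44,"z":0,"ax":0,"ay":0,"az":0,"grip":0},{"x":0,"y":48,"z":0,"ax":0,"ay":0,"az":0,"grip":0},{"x":0,"y":50,"z":0,"ax":0,"ay":0,"az":0,"grip":0}]'; python3 h.py -117 0 236 1.56
```

```text
clock: 2.75
eef_pos: [449.6, -95.3, 250.6]
tool_rot: [-1.571, 0.0, 1.551]
force: [-2.0, -0.3, 2.8]
width: 0.2
world [449.8 -94.2 236. ]
t 2.75 pos [449.6 -95.3 250.6] rot [-1.571  0.     1.551] q [ 0.67  0.42 -0.71  2.    0.36  0.85  1.3 ] F [-2.  -0.3  2.8] w 0.2
shift [ 1.2 14.6 -0.2] turn [-0.    -0.009 -0.   ]
```

```bash
python3 -m jog '[{"x":0,"y":3,"z":0,"ax":0,"ay":0,"az":0,"grip":0},{"x":0,"y":5,"z":0,"ax":0,"ay":0,"az":0,"grip":0},{"x":0,"y":7,"z":0,"ax":0,"ay":0,"az":0,"grip":0},{"x":0,"y":9,"z":0,"ax":0,"ay":0,"az":0,"grip":0},{"x":0,"y":10,"z":0,"ax":0,"ay":0,"az":0,"grip":0}]'; python3 h.py -117 0 236 1.56
```

```text
clock: 3.25
eef_pos: [449.4, -95.2, 240.1]
tool_rot: [-1.57, 0.0, 1.552]
force: [-3.0, 0.8, 4.0]
width: -0.0
world [449.8 -94.2 236. ]
t 3.25 pos [449.4 -95.2 240.1] rot [-1.57   0.     1.552] q [ 0.66  0.43 -0.7   2.02  0.38  0.82  1.29] F [-3.   0.8  4. ] w -0.0
shift [ 1.1  4.1 -0.3] turn [-0.    -0.008 -0.   ]
```

```bash
python3 -m jog '[{"x":0,"y":1.5,"z":0,"ax":0,"ay":0,"az":0,"grip":0},{"x":0,"y":3,"z":0,"ax":0,"ay":0,"az":0,"grip":0},{"x":0,"y":4,"z":0,"ax":0,"ay":0,"az":0,"grip":0},{"x":0,"y":4,"z":0,"ax":0,"ay":0,"az":0,"grip":0}]'; python3 h.py -117 0 236 1.56
```

```text
clock: 3.65
eef_pos: [450.0, -95.2, 236.2]
tool_rot: [-1.572, -0.0, 1.552]
force: [0.2, 0.4, -0.0]
width: 0.4
world [449.8 -94.2 236. ]
t 3.65 pos [450.  -95.2 236.2] rot [-1.572 -0.     1.552] q [ 0.65  0.44 -0.7   2.02  0.39  0.81  1.28] F [ 0.2  0.4 -0. ] w 0.4
shift [1.  0.2 0.3] turn [ 0.001 -0.008  0.   ]
```

```bash
python3 -m jog '[{"x":0,"y":1,"z":0,"ax":0,"ay":0,"az":0,"grip":0},{"x":0,"y":2,"z":0,"ax":0,"ay":0,"az":0,"grip":0},{"x":0,"y":2,"z":0,"ax":0,"ay":0,"az":0,"grip":0}]'; python3 h.py -117 0 236 1.56
```

```text
clock: 3.95
eef_pos: [450.4, -95.1, 235.7]
tool_rot: [-1.573, 0.001, 1.552]
force: [-4.7, -0.8, 15.1]
width: 0.1
world [449.8 -94.2 236. ]
t 3.95 pos [450.4 -95.1 235.7] rot [-1.573e+00  1.000e-03  1.552e+00] q [ 0.65  0.44 -0.7   2.02  0.39  0.81  1.28] F [-4.7 -0.8 15.1] w 0.1
shift [ 1.  -0.3  0.6] turn [ 0.002 -0.008 -0.001]
```

```bash
python3 -m jog '[{"x":0,"y":1,"z":0,"ax":0,"ay":0,"az":0,"grip":0},{"x":0,"y":1,"z":0,"ax":0,"ay":0,"az":0,"grip":0}]'; python3 -m jog '[{"x":0,"y":-20,"z":0,"ax":0,"ay":0,"az":0,"grip":0},{"x":0,"y":-50,"z":0,"ax":0,"ay":0,"az":0,"grip":0},{"x":0,"y":-65,"z":0,"ax":0,"ay":0,"az":0,"grip":0},{"x":0,"y":-65,"z":-40,"ax":0,"ay":0,"az":0,"grip":0},{"x":0,"y":-65,"z":-80,"ax":0,"ay":0,"az":0,"grip":0}]'; python3 h.py 110.5 0 300 1.56
python3 - <<'E'
from h import *; import cv2
d=get_image("wrist"); im=d["color"][:,:,::-1].copy()
for q in [(-62,46,225),(-62,-46,225),(-136,46,225),(-136,-46,225)]:
        p=projw(d,M(MP,q))[0]; cv2.circle(im,tuple(int(v) for v in p.round()),1,(0,0,255),-1)
cv2.imwrite(f"pics/d_wrist.png",im)
E
```

```text
clock: 4.15
eef_pos: [450.4, -95.1, 235.5]
tool_rot: [-1.573, 0.002, 1.552]
force: [-7.0, -0.1, 24.5]
width: 0.1
clock: 4.65
eef_pos: [531.3, -97.5, 299.4]
tool_rot: [-1.574, 0.002, 1.551]
force: [0.3, 0.5, 0.8]
width: -0.3
world [677.2 -96.7 300. ]
t 4.65 pos [531.3 -97.5 299.4] rot [-1.574  0.002  1.551] q [ 0.61  0.48 -0.72  1.74  0.36  1.05  1.32] F [0.3 0.5 0.8] w -0.3
shift [ 3.800e+00 -1.000e-01 -1.459e+02] turn [ 0.003 -0.009 -0.002]
```

View pics/d_wrist.png

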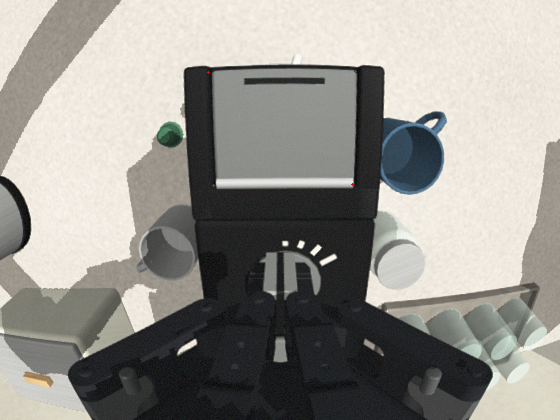

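```bash
python3 -m jog '[{"x":1,"y":0,"z":-50,"ax":0,"ay":0,"az":0,"grip":0},{"x":2,"y":0,"z":-100,"ax":0,"ay":0,"az":0,"grip":0},{"x":3,"y":0,"z":-140,"ax":0,"ay":0,"az":0,"grip":0},{"x":4,"y":30,"z":-146,"ax":0,"ay":0,"az":0,"grip":0},{"x":4,"y":50,"z":-146,"ax":0,"ay":0,"az":0,"grip":0}]'; python3 h.py 110.5 0 240 1.56
```

```text
clock: 5.2
eef_pos: [677.3, -94.6, 246.0]
tool_rot: [-1.572, -0.002, 1.552]
force: [-1.1, -0.4, 0.6]
width: -0.2
world [677.2 -96.7 240. ]
t 5.2 pos [677.3 -94.6 246. ] rot [-1.572 -0.002  1.552] q [ 0.44  0.75 -0.65  1.39  0.46  1.15  1.29] F [-1.1 -0.4  0.6] w -0.2
shift [-2.1  6.   0. ] turn [ 0.001 -0.008  0.002]
```

```bash
python3 - <<'E'
from h import *; import cv2
d=get_image("wrist"); im=d["color"][:,:,::-1].copy()
cv2.imwrite(f"pics/e_wrist.png",im)
for q in [(12,0,230),(12,0,257),(35,0,257),(66,59,228),(66,-59,228),(155,-59,228)]:print(q,projw(d,M(MP,q)).round(1))
E
```

```text
(12, 0, 230) [[271.9  60.8]]
(12, 0, 257) [[270.4  51.7]]
(35, 0, 257) [[270.9 113.6]]
(66, 59, 228) [[393.8 177.9]]
(66, -59, 228) [[154.3 179.9]]
(155, -59, 228) [[177.7 324.9]]
```

View pics/e_wrist.png

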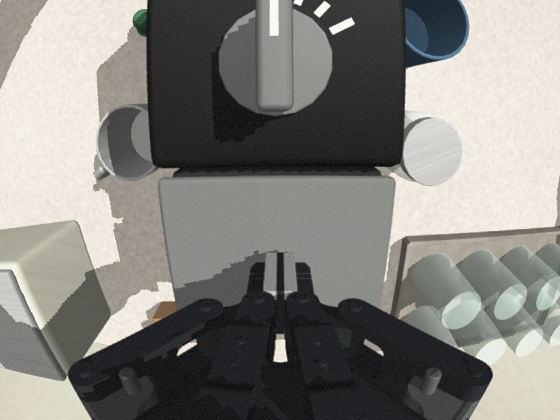

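```bash
python3 -m jog '[{"x":0,"y":4,"z":0,"ax":0,"ay":0,"az":0,"grip":0},{"x":0,"y":7,"z":0,"ax":0,"ay":0,"az":0,"grip":0},{"x":0,"y":9,"z":0,"ax":0,"ay":0,"az":0,"grip":0},{"x":0,"y":11,"z":0,"ax":0,"ay":0,"az":0,"grip":0},{"x":0,"y":12,"z":0,"ax":0,"ay":0,"az":0,"grip":0}]'
```

```text
clock: 5.75
eef_pos: [676.0, -95.4, 238.6]
tool_rot: [-1.573, 0.0, 1.552]
force: [-1.2, -0.2, 5.2]
width: 0.2
```

```bash
python3 -m jog '[{"x":0,"y":1,"z":0,"ax":0,"ay":0,"az":0,"grip":0},{"x":0,"y":2,"z":0,"ax":0,"ay":0,"az":0,"grip":0},{"x":0,"y":2,"z":0,"ax":0,"ay":0,"az":0,"grip":0}]'
```

```text
clock: 6.05
eef_pos: [676.0, -95.5, 236.6]
tool_rot: [-1.573, 0.0, 1.552]
force: [-1.4, 0.2, 5.0]
width: -0.3
```

```bash
python3 -m jog '[{"x":0,"y":1,"z":0,"ax":0,"ay":0,"az":0,"grip":0},{"x":0,"y":2,"z":0,"ax":0,"ay":0,"az":0,"grip":0},{"x":0,"y":3,"z":0,"ax":0,"ay":0,"az":0,"grip":0},{"x":0,"y":4,"z":0,"ax":0,"ay":0,"az":0,"grip":0},{"x":0,"y":4,"z":0,"ax":0,"ay":0,"az":0,"grip":0}]'
```

```text
clock: 6.55
eef_pos: [676.1, -95.4, 232.3]
tool_rot: [-1.573, 0.0, 1.552]
force: [-2.4, -0.1, 5.5]
width: 0.2
```

```bash
python3 -m jog '[{"x":0,"y":1,"z":0,"ax":0,"ay":0,"az":0,"grip":0},{"x":0,"y":2,"z":0,"ax":0,"ay":0,"az":0,"grip":0},{"x":0,"y":2,"z":0,"ax":0,"ay":0,"az":0,"grip":0}]'
```

```text
clock: 6.85
eef_pos: [676.1, -95.4, 232.0]
tool_rot: [-1.574, 0.001, 1.552]
force: [-4.7, -0.9, 14.4]
width: 0.0
```

```bash
python3 -m jog '[{"x":0,"y":1,"z":0,"ax":0,"ay":0,"az":0,"grip":0},{"x":0,"y":1.5,"z":0,"ax":0,"ay":0,"az":0,"grip":0},{"x":0,"y":1.5,"z":0,"ax":0,"ay":0,"az":0,"grip":0}]'; python3 -m jog '[{"x":0,"y":-20,"z":0,"ax":0,"ay":0,"az":0,"grip":0},{"x":0,"y":-60,"z":0,"ax":0,"ay":0,"az":0,"grip":50},{"x":0,"y":-80,"z":0,"ax":0,"ay":0,"az":0,"grip":50},{"x":0,"y":-80,"z":49,"ax":0,"ay":0,"az":0,"grip":50},{"x":0,"y":-80,"z":97,"ax":0,"ay":0,"az":0,"grip":50}]'; python3 h.py 12 0 300 1.56
```

```text
clock: 7.15
eef_pos: [676.1, -95.4, 232.0]
tool_rot: [-1.574, 0.001, 1.551]
force: [-7.5, -0.3, 21.2]
width: -0.1
clock: 7.65
eef_pos: [578.8, -93.2, 307.8]
tool_rot: [-1.574, -0.0, 1.552]
force: [-0.3, -0.9, 0.6]
width: 49.8
world [578.8 -95.6 300. ]
t 7.65 pos [578.8 -93.2 307.8] rot [-1.574 -0.     1.552] q [ 0.55  0.55 -0.71  1.61  0.38  1.13  1.31] F [-0.3 -0.9  0.6] w 49.8
shift [-2.3  7.8  0. ] turn [ 0.004 -0.008  0.   ]
```

```bash
python3 - <<'E'
from h import *; import cv2
d=get_image("wrist"); im=d["color"][:,:,::-1].copy()
cv2.imwrite(f"pics/f_wrist.png",im)
for q in [(12,0,230),(12,0,257),(35,0,257),(-11,0,257),(66,59,228)]:print(q,projw(d,M(MP,q)).round(1))
E
```

```text
(12, 0, 230) [[275.4 220.5]]
(12, 0, 257) [[274.8 236.3]]
(35, 0, 257) [[275.3 269.2]]
(-11, 0, 257) [[274.3 200.3]]
(66, 59, 228) [[352.8 283.7]]
```

View pics/f_wrist.png

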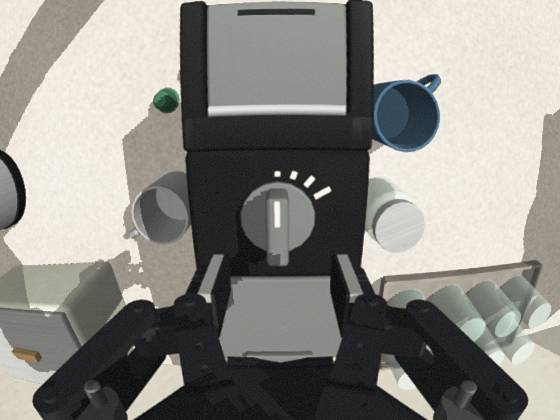

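```bash
python3 - <<'E'
import cv2
a=cv2.imread("pics/f_wrist.png")[160:290,200:360]; cv2.imwrite("pics/f2.png",cv2.resize(a,None,fx=4.5,fy=4.5,interpolation=cv2.INTER_CUBIC))
E
```

```text
(no output)
```

View pics/f2.png

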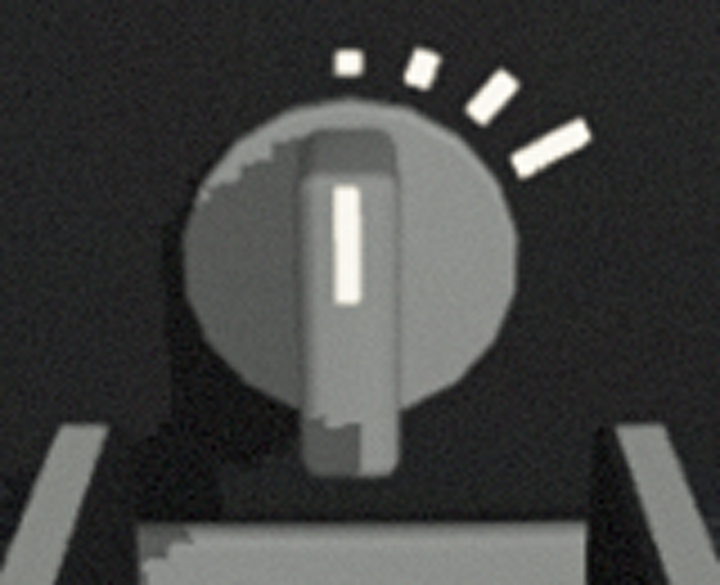

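```bash
python3 -m jog '[{"x":-0.9,"y":20,"z":1,"ax":0,"ay":0,"az":0,"grip":50},{"x":-0.9,"y":40,"z":1,"ax":0,"ay":0,"az":0,"grip":40},{"x":-0.9,"y":55,"z":1,"ax":0,"ay":0,"az":0,"grip":40},{"x":-0.9,"y":63,"z":1,"ax":0,"ay":0,"az":0,"grip":40},{"x":-0.9,"y":63,"z":1,"ax":0,"ay":0,"az":0,"grip":40}]'; python3 - <<'E'
from h import *; import cv2
rel([577.8,-94.1,245],1.56)
d=get_image("wrist"); im=d["color"][:,:,::-1].copy()
cv2.imwrite(f"pics/g_wrist.png",im)
E
```

```text
clock: 8.2
eef_pos: [577.4, -94.6, 243.3]
tool_rot: [-1.57, -0.0, 1.552]
force: [0.5, 0.6, -0.7]
width: 40.1
t 8.2 pos [577.4 -94.6 243.3] rot [-1.57  -0.     1.552] q [ 0.53  0.61 -0.67  1.69  0.44  1.    1.26] F [ 0.5  0.6 -0.7] w 40.1
shift [ 0.6 -1.7 -0.4] turn [-0.001 -0.008  0.   ]
```

View pics/g_wrist.png

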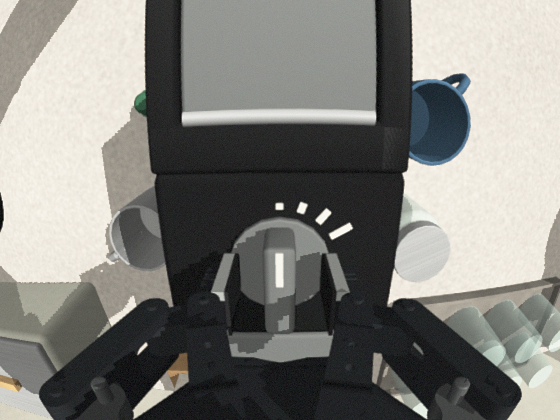

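```bash
python3 -m jog '[{"x":0,"y":-1.5,"z":0,"ax":0,"ay":0,"az":0,"grip":25},{"x":0,"y":-1.5,"z":0,"ax":0,"ay":0,"az":0,"grip":5},{"x":0,"y":-1.5,"z":0,"ax":0,"ay":0,"az":0,"grip":5},{"x":0,"y":-1.5,"z":0,"ax":0,"ay":0,"az":0,"grip":5},{"x":0,"y":-1.5,"z":0,"ax":0,"ay":0,"az":0,"grip":5}]'; python3 h.py 12 0 245 1.56
```

```text
clock: 8.75
eef_pos: [578.5, -94.9, 246.7]
tool_rot: [-1.573, 0.001, 1.552]
force: [-0.4, -1.8, 6.4]
width: 12.8
world [578.8 -95.6 245. ]
t 8.75 pos [578.5 -94.9 246.7] rot [-1.573e+00  1.000e-03  1.552e+00] q [ 0.53  0.6  -0.68  1.69  0.44  1.    1.26] F [-0.4 -1.8  6.4] w 12.8
shift [-0.7  1.7 -0.3] turn [ 0.002 -0.008 -0.001]
```

```bash
python3 -m jog '[{"x":0,"y":0,"z":0,"ax":0,"ay":0.1,"az":0,"grip":0},{"x":0,"y":0,"z":0,"ax":0,"ay":0.2,"az":0,"grip":0},{"x":0,"y":0,"z":0,"ax":0,"ay":0.3,"az":0,"grip":0},{"x":0,"y":0,"z":0,"ax":0,"ay":0.35,"az":0,"grip":0},{"x":0,"y":0,"z":0,"ax":0,"ay":0.35,"az":0,"grip":0}]'; python3 - <<'E'
from h import *; import cv2
s=read_state(); print(s["tool_rot"],s["force"].round(1),s["torque"].round(2),s["qpos"].round(2),s["width"])
d=get_image("wrist"); cv2.imwrite(f"pics/h_wrist.png",d["color"][:,:,::-1])
E
```

```text
clock: 9.25
eef_pos: [578.4, -95.0, 246.7]
tool_rot: [-1.574, 0.001, 1.201]
force: [-0.1, -0.9, 6.7]
width: 12.9
[-1.57357609e+00  5.35412160e-04  1.20092804e+00] [-0.1 -0.9  6.7] [-0.31  0.14  0.04] [ 0.48  0.58 -0.58  1.69  0.37  0.98  0.97] 12.904953194763287
```

View pics/h_wrist.png

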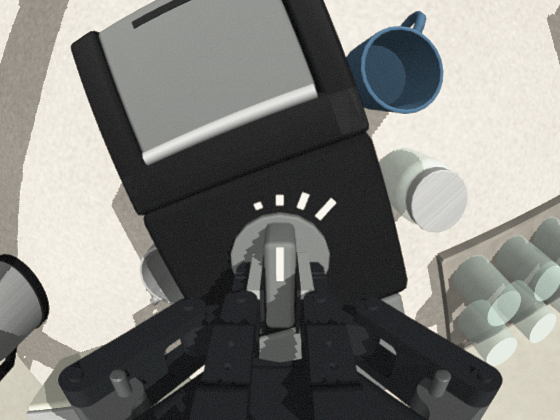

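```bash
python3 -m jog '[{"x":0,"y":0,"z":0,"ax":0,"ay":0.14,"az":0,"grip":0},{"x":0,"y":0,"z":0,"ax":0,"ay":0.28,"az":0,"grip":0},{"x":0,"y":0,"z":0,"ax":0,"ay":0.42,"az":0,"grip":0},{"x":0,"y":0,"z":0,"ax":0,"ay":0.54,"az":0,"grip":0},{"x":0,"y":0,"z":0,"ax":0,"ay":0.6,"az":0,"grip":0}]';  python3 -m jog '[{"x":0,"y":0,"z":0,"ax":0,"ay":0.08,"az":0,"grip":0},{"x":0,"y":0,"z":0,"ax":0,"ay":0.12,"az":0,"grip":0},{"x":0,"y":0,"z":0,"ax":0,"ay":0.12,"az":0,"grip":0}]'; python3 - <<'E'
from h import *; import cv2
s=read_state(); print(s["tool_rot"],s["force"].round(1),s["torque"].round(2),s["qpos"].round(2),s["width"])
d=get_image("wrist"); cv2.imwrite(f"pics/i_wrist.png",d["color"][:,:,::-1])
E
```

```text
clock: 9.8
eef_pos: [578.3, -95.3, 246.7]
tool_rot: [-1.573, -0.001, 0.598]
force: [-1.1, -2.4, 6.5]
width: 12.8
clock: 10.1
eef_pos: [578.2, -95.3, 246.7]
tool_rot: [-1.573, -0.001, 0.481]
force: [-0.9, -1.8, 5.8]
width: 12.9
[-1.57337221e+00 -9.61740772e-04  4.81274183e-01] [-0.9 -1.8  5.8] [-0.41  0.32  0.11] [ 0.36  0.55 -0.38  1.69  0.25  0.94  0.36] 12.940956380239395
```

View pics/i_wrist.png

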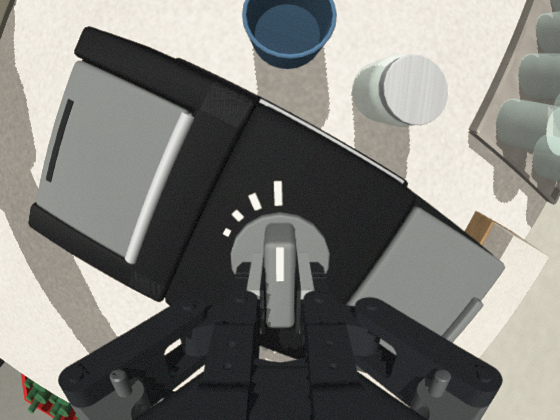

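```bash
python3 - <<'E'
from h import *; import cv2
for n in("side","top"):
    d=get_image(n); im=d["color"][:,:,::-1]; cv2.imwrite(f"pics/j_{n}.png",im)
s=read_state(); print(s["clock"],s["tool_rot"].round(3),s["force"].round(1),s["torque"].round(2))
a=cv2.imread("pics/j_side.png")[140:320,270:450];b=cv2.imread("pics/j_top.png")[120:300,270:450]
cv2.imwrite("pics/j2.png",cv2.resize(np.hstack([a,b]),None,fx=2.2,fy=2.2))
E
```

```text
10.25 [-1.573e+00 -1.000e-03  4.820e-01] [-1.4 -1.   6.4] [-0.36  0.32  0.12]
```

View pics/j2.png

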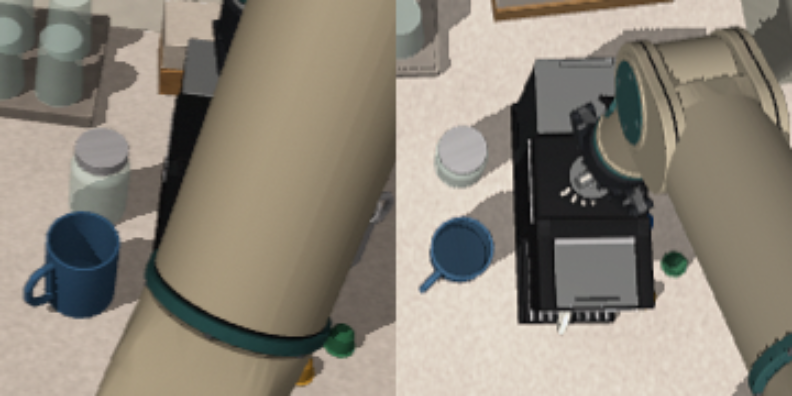

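```bash
python3 -c "
from cell import *
print(finish_job()); s=read_state(); print(s['clock'],s['tool_rot'],s['width'])"
```

```text
the job is handed in; nothing more can be done
None
the job is handed in; nothing more can be done
```

I pressed both covers home first, then turned the dial to the third click, and handed the job in at about 10.3 s with the gripper still holding it there.

- **Flap:** I pressed it shut with closed fingers. It met a solid stop at 24 N with the fingertips about 225 mm up, and the later wrist and top pictures show it flush with the deck.
- **Tank lid:** It slid down at about 5 N and met its solid stop at 21 N, with the fingertips about 221 mm up.
- **Dial:** I gripped the bar with the fingers reading 12.9 mm open, against the bar's 14 mm, and turned it clockwise. By the tool's turn the dial is at about 1.07 rad. The pointer lines up with the third mark and the torque held is about 0.12 N m, the spring's value there, so it is not on the end stop.
- **Other things:** In the last side and top pictures the mug, jar, green capsule and the part of the cup in view show no sign of having moved. The arm hid or partly hid the milk jug and the other capsules, and I did not check the spoon.
- **Disagreements:** The wrist camera put the dial about 2 mm from where the fixed cameras had it, which is within calibration, so I centred the grasp from the wrist picture. A steady upward force of about 6 N on the gripper appeared when the fingers closed on the dial. I left it, as it is harmless.

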